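# Release the ratchet clamp and take out the carved teapot

## Task

The freshly carved teapot is still held in the ratchet clamp. Press the thumb screw on the pawl's tail down to lift the pawl off the ratchet wheel and keep it lifted until the moving jaw has run all the way back, without forcing the pawl hard against its stop; then take the pot out and stand it upright, gently, inside the empty wooden tray. Do not disturb the other things on the table.

Things in the scene. Friction and masses are not known exactly. Their poses are not given: they have to be found in the camera images.
- clamp: Cast-iron bench clamp, fixed; bed 340 x 110 x 18 mm. Origin: centre of its underside; x runs along the bed from gear case (robot's end, x = -110 mm, top 101 mm) to fixed jaw (back at x = 147 mm); z up. Jaws at most 90 mm wide, tops 85 mm high, rubber faces. Between gear case and pot the moving jaw slides. Pot seat: cork disc at x = 65 mm, y = 0, top 26 mm up. Black 105 mm handwheel at y = -71 mm.
- wheel_hub (a point): Centre of the steel ratchet wheel, 92 mm across, 20 teeth 6 mm high, upright in the clamp's x-z plane on the left (+y) side of the gear case, 72 mm above the table.
- pawl: Sprung pawl: bright steel rocker 9 mm thick over the ratchet wheel. Origin on its pin, 115 mm up; nose on the wheel's top 55 mm from the pin, tail with thumb screw on the other side. Thumb screw pressed down = nose up. Under load it sticks: 3 N to start, up to 11 N to slip out of the tooth about 3.5 mm down, then about 5.5 N holds it. About 1 mm further is a firm stop. Over 15 N bends it.
- tail_eye (a point): Top of the threaded eye at the end of the pawl's tail, 40 mm beyond the pin on the side of the pot, 129 mm above the table (x = -15, y = 58 mm in the clamp's frame). The thumb screw stands upright in it: flat round brass head 24 mm across, 6 mm thick. How far it is screwed up differs each time and is not measured: head top 9 to 21 mm above the eye, to be found by touch. Nothing near is higher.
- jaw (a joint): Travel of the moving jaw in m: 0 clamped on the pot, 0.0385 right back against the gear case end stop. A damped spring draws it back at about 15 mm/s while the pawl is held lifted (some 3 s); if the pawl drops, the wheel stops at the next tooth (every 4.7 mm).
- pot: The teapot, dark unglazed clay, no lid on: round body 92 mm across, 72 mm high, foot 66 mm across, a spout towards its own -y (tip 82 mm from the axis), 0.24 to 0.44 kg. Origin: centre of its underside; z up.
- pot_handle (a point): Middle of the pot's overhead handle, a 10 mm thick round clay bow in the pot's y-z plane; its topmost part is level and straight for 28 mm along the pot's y. 130 mm above the pot's underside, with 53 mm free under it down to the pot's mouth. Axes as the pot's.
- tray: Empty light wooden tray fixed to the table, 200 mm (its x) by 170 mm (its y), walls 6 mm thick and 16 mm high, lined with thin cork, inner floor 8 mm above the table. Origin: centre of its underside. It lies left or right of the clamp; a closed cardboard carton of the same footprint lies on the other side.
- carton: Closed plain cardboard carton, 204 x 174 x 88 mm, fixed; origin at the centre of its underside.
- teapot_a: Bystander: near-black teapot with lid and side handle, 85 mm across, 88 mm high; origin under its centre.
- teapot_b: Bystander: brown teapot with lid and side handle, 79 mm across, 83 mm high; origin under its centre.
- lid: Bystander: the carved pot's own lid, 58 mm across, 29 mm high, lying beside the clamp; origin under its centre.
- cup_a: Bystander: white cup, 62 mm across, 42 mm high; origin under its centre.
- cup_b: Bystander: red-brown clay cup, 62 mm across, 45 mm high; origin under its centre.
- graver: Bystander: carving tool, wooden handle and steel blade, 155 mm long, lying; origin under its middle.
- brush: Bystander: brush lying at the far edge; origin under its middle.
Mind the look-alikes: they are no part of the job. What is shaped like the pot but turquoise or white is not meant.

How it is judged:
By the outcome, as a careful person would: the job done as asked, in the order asked, and still so for the second after the job is handed in, with the robot touching nothing.
It also fails if it takes over 72 s, if anything falls off the work surface, if the arm or the gripper's body presses on something with over 40 N, if the wrist force passes 120 N, or if a joint passes its speed limit or range.

## Robot

A 7-joint arm with a two-finger parallel gripper is mounted at the origin on the work surface. World frame = base frame: x ahead of the robot, y to its left, z up, the work surface at z = 0. Lengths are in m, angles in rad, forces in N, time in s.
With the tool pointing down it reaches from about 0.425 to 1.025 m from the base axis. Payload 9.4 kg.
Tool frame: the origin (TCP) lies at the very end of the fingers, on their centre line; the grasp point (between the pads) lies 19 mm behind it (pinch_z is the distance from the TCP to the grasp point, in m); z points along the fingers, y is the line along which they close (so a half turn about z gives the same grasp; the last joint's range is limited). The gripper opens to 85 mm and grips with 20 to 120 N. Pads are 22 mm wide; open, the fingers measure 114 mm over their backs; the gripper's body (76 mm by 85 mm) begins 54 mm behind the grasp point. The pads swing forward as they close: fully open they stand 13 mm farther back than shut.
Start: joints at [-1.191, 0.599, -0.003, 1.599, 0.002, 0.943, -0.08], TCP at [0.32, 0.651, 0.231] pointing down, gripper open.
Joint ranges: [-2.57, 2.57], [-0.35, 1.97], [-1.29, 1.29], [0.11, 2.56], [-1.05, 4.19], [0.11, 1.86], [-2.63, 2.63]. Speed limits (rad/s): [2.22, 2.22, 3.01, 3.01, 3.14, 3.14, 3.14].

## Interface

Orientations are given as a unit quaternion [x, y, z, w].
In Python, from bench import state, snapshot, close_job, pinch_z gives the robot as it stands.
- The arm moves only by the tool apply_moves, never from a script. Its argument "moves" is a list that holds one entry, the list of rows, each a list of 4 numbers: the shift along the world's x, y, z in units of 25 mm (1.0 is 25 mm), then the turn about the world's z in units of 5 degrees (1.0 is 5 degrees). In form: [[[tx, ty, tz, spin], ...]]. A call has 1 to 20 rows; each row shifts and turns the commanded pose from where the row before left it; what a row does not reach is not made up. A row lasts 1/8 s, in which the tool goes at most 62.5 mm and 10.7 degrees, less where a joint would pass 70% of its speed; a pose out of reach is approached as far as the arm can. A call is refused whole if a number of a shift passes 1 or a number of a turn 1, either way. A call with a gripper value outside its range is refused whole. "gripper" is the opening, from 0 (shut) to 1 (fully open), set as the call begins (left out, the last holds). The fingers move at their own pace and stop on an object; "newtons" is the grip in N (left out, the last holds). Time passes only in rows, so rows that do not move let the fingers close. It gives the time, the measured TCP pose, the force, the opening and the grip force at its end, in the units of the state.
- state(): the state, without advancing time (a new reading comes with each control period).
- snapshot(name): name is "scene" or "top" or "wrist"; returns a dict with "frame" (480x640x3 uint8, red, green, blue), "camera_matrix" (3x3 intrinsics, pixels), "cam_to_world" (4x4, takes a point from camera to world coordinates). Camera axes: x right, y up, looking along -z (the intrinsics and any distortion apply to the point x, -y, -z); pixel columns grow to the right and rows downward; lengths in m; the calibration is good to about 2 mm. A picture is of the moment at which its call begins. There is no depth.
- close_job(): hands the job in; it is judged then, once.
The state is a dict: "clock": time; "joints": joint angles; "joint_vel": joint speeds; "effort": joint torques, N m; "ee_pos": TCP position; "ee_rot": TCP orientation; "wrist_force": force on the tool from outside, world axes, zero at the start; "moment": the same for the moment, N m; "width": opening from 0.0 (shut) to 1.0 (fully open); "finger_force": force on a finger pad.
Only numpy, scipy, OpenCV 4.12 (cv2) and the standard library are available. Lean on these libraries where they do the work, as an engineer would, in place of code of your own. Each camera call takes 0.05 s, during which the arm holds its last target. There are 200 camera calls.

## Working session

There is one attempt and no reset: what is moved stays moved. The work goes in short steps, Python scripts to look and compute and a tool call to move; the robot and the scene stay as the last step left them, time stands still between calls to the robot, and variables do not carry over. Pictures are saved under pics/ and viewed, at most 10 in all, crops included, and the job is handed in when it is done.

Besides the shell and the picture viewer there is one more tool, called after ">>>" as name(argument=value, ...), one argument or row to a line, values as JSON. apply_moves: Moves the arm, as the interface text tells. Its arguments: {"type":"object","properties":{"moves":{"type":"array","items":{"type":"array","items":{"type":"array","items":{"type":"number"}}}},"gripper":{"type":"number"},"newtons":{"type":"number"}},"required":["moves"]}

```bash
mkdir -p pics; ls
cat > h.py <<'E'
import numpy as np,cv2
from bench import state,snapshot,close_job,pinch_z
def grab(n,f):
    s=snapshot(n); cv2.imwrite(f'pics/{f}.png',s['frame'][...,::-1]); np.savez(f'pics/{f}.npz',**s); return s
def load(f): return dict(np.load(f'pics/{f}.npz'))
def ray(s,uv):
    K=s['camera_matrix'];T=s['cam_to_world']
    d=np.linalg.inv(K)@np.array([uv[0],uv[1],1.]); d=T[:3,:3]@(d*[1,-1,-1]); return T[:3,3],d
def plane(s,uv,z):
    o,d=ray(s,uv); return o+d*(z-o[2])/d[2]
def proj(s,p):
    T=s['cam_to_world'];q=(T[:3,:3].T@(np.array(p)-T[:3,3]))*[1,-1,-1];q=s['camera_matrix']@q;return q[:2]/q[2]
def tri(s1,u1,s2,u2):
    A=[];b=[]
    o1,d1=ray(s1,u1);o2,d2=ray(s2,u2)
    t=np.linalg.lstsq(np.c_[d1,-d2],o2-o1,rcond=None)[0]
    p,q=o1+t[0]*d1,o2+t[1]*d2;return (p+q)/2,np.linalg.norm(p-q)
E
python3 - <<'E'
from h import *
for n in ['scene','top']:
    s=grab(n,n+'0');print(n,s.keys(),s['camera_matrix'].tolist(),s['cam_to_world'].round(3).tolist())
print(state(),pinch_z)
E
```

```text
pics
scene dict_keys(['frame', 'camera_matrix', 'cam_to_world']) [[458.6828682922773, 0.0, 321.98588926384315], [0.0, 458.6828682922773, 239.9913156231548], [0.0, 0.0, 1.0]] [[-0.871, -0.374, 0.32, 0.825], [0.492, -0.675, 0.55, 0.503], [0.011, 0.636, 0.772, 0.838], [0.0, 0.0, 0.0, 1.0]]
top dict_keys(['frame', 'camera_matrix', 'cam_to_world']) [[571.8279227234806, 0.0, 307.1403745998965], [0.0, 571.8279227234806, 239.37513256401593], [0.0, 0.0, 1.0]] [[-0.003, 0.997, -0.076, 0.4], [-1.0, -0.005, -0.024, -0.024], [-0.024, 0.076, 0.997, 1.454], [0.0, 0.0, 0.0, 1.0]]
{'clock': 0.1, 'joints': array([-1.19070637,  0.6000709 , -0.00256753,  1.60008145,  0.00183517,
        0.94291203, -0.07980825]), 'joint_vel': array([ 0.00010125, -0.00245042,  0.00021291, -0.00174643,  0.00014077,
        0.00178484, -0.00106783]), 'effort': array([ 6.19778439e-03, -7.77995110e+01,  1.57107007e+00, -2.58627605e+01,
        1.27884347e-02,  5.54573780e-03, -1.92178169e-05]), 'ee_pos': array([0.31958697, 0.65026496, 0.23047308]), 'ee_rot': array([ 2.26370136e-01,  9.74041078e-01, -7.29112264e-04, -9.20801042e-05]), 'wrist_force': array([-1.16716571,  0.02914399,  0.42686021]), 'moment': array([ 0.04698165,  0.00057124, -0.00466284]), 'finger_force': 0.0, 'width': 0.9994852682176942} 0.0187
```

View pics/top0.png

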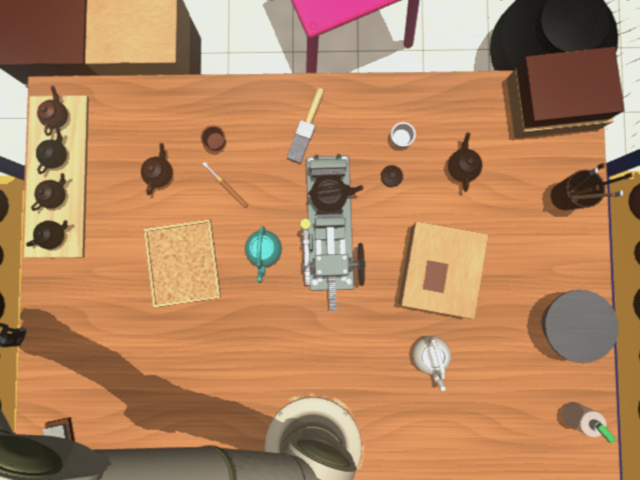

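View pics/scene0.png

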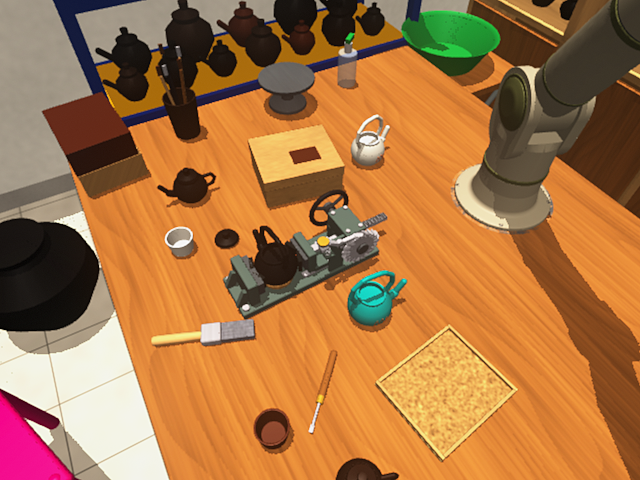

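The top view shows the clamp at about (330,225) with the dark pot held in it at (328,192), its spout pointing right. The brass screw is at (305,224), the empty tray at (182,263) and the carton at (447,268).

Pot candidates:
- Dark overhead-handle pot, top (328,192) and scene (275,262): in the clamp, so this is the one meant.
- Turquoise pot (263,250) and white pot (432,355): excluded by colour.
- Teapots at (156,172) and (464,165): lidded with side handles, so they are bystanders.

I'll confirm in one enlarged crop.

Run:
```python
from h import *
a=load('top0')['frame'][...,::-1];b=load('scene0')['frame'][...,::-1]
A=cv2.resize(a[145:315,270:385],None,fx=3.5,fy=3.5,interpolation=cv2.INTER_CUBIC)
B=cv2.resize(b[185:325,215:395],(390,303),interpolation=cv2.INTER_CUBIC)
C=np.zeros((595,800,3),np.uint8);C[:A.shape[0],:A.shape[1]]=A[:595];C[:303,408:798]=B
cv2.imwrite('pics/crop.png',C)
T=load('top0');S=load('scene0')
out={}
for s,n,roi in((T,'top',(200,250,290,330)),(S,'scene',(225,260,305,345))):
    h=cv2.cvtColor(s['frame'],cv2.COLOR_RGB2HSV)
    m=cv2.inRange(h,(22,120,120),(35,255,255));k=np.zeros_like(m);k[roi[0]:roi[1],roi[2]:roi[3]]=m[roi[0]:roi[1],roi[2]:roi[3]]
    y,x=np.nonzero(k);out[n]=(x.mean(),y.mean());print(n,out[n],len(x),x.min(),x.max(),y.min(),y.max())
print('screw',tri(T,out['top'],S,out['scene']))
# tray cork by colour top
h=cv2.cvtColor(T['frame'],cv2.COLOR_RGB2HSV)
for c in[(300,170),(182,263),(340,285),(330,165),(328,192)]:print(c,h[c[1],c[0]])
m=cv2.inRange(h,(15,60,150),(30,200,255));k=np.zeros_like(m);k[205:320,130:235]=m[205:320,130:235]
k=cv2.morphologyEx(k,cv2.MORPH_CLOSE,np.ones((5,5)));cs=cv2.findContours(k,0,2)[0];c=max(cs,key=cv2.contourArea);r=cv2.minAreaRect(c);print(r)
P=np.array([plane(T,p,.012)for p in cv2.boxPoints(r)]);print('tray',P.round(3).tolist(),P.mean(0),np.linalg.norm(P-np.roll(P,1,0),axis=1))
```

```text
top (np.float64(301.57142857142856), np.float64(222.57142857142858)) 7 300 306 219 226
scene (np.float64(322.8615384615385), np.float64(240.8153846153846)) 65 318 328 237 244
screw (array([0.53959806, 0.01921188, 0.15398553]), np.float64(0.003131800263642375))
(300, 170) [ 13 147 207]
(182, 263) [ 16 124 227]
(340, 285) [ 51  19 178]
(330, 165) [ 51  20 176]
(328, 192) [11 61 88]
((181.34478759765625, 262.97674560546875), (80.83699035644531, 68.80844116210938), 82.56858825683594)
tray [[0.544, 0.432, 0.012], [0.565, 0.258, 0.012], [0.362, 0.229, 0.012], [0.34, 0.402, 0.012]] [0.45279207 0.33025619 0.012     ] [0.20559626 0.17599317 0.20520573 0.17402951]
```

View pics/crop.png

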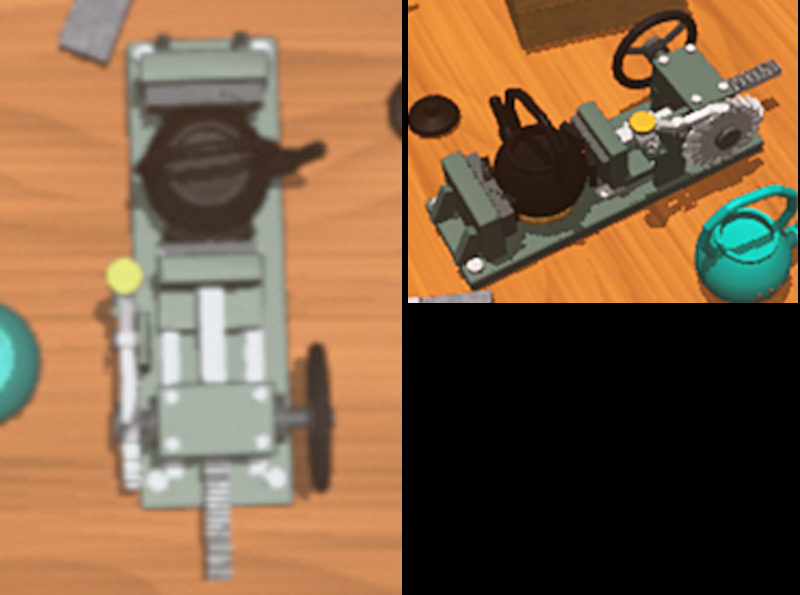

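Run:
```python
from h import *
T=load('top0');S=load('scene0')
cr=lambda u,v:(269.6+u/3.5,144.6+v/3.5)
sc=lambda u,v:(214.8+(u-408)/2.1667,184.8+v/2.1667)
C=np.array([plane(T,cr(*p),.018) for p in[(129,38),(276,39),(292,503),(143,507)]])
print(C.round(4).tolist(),np.linalg.norm(C-np.roll(C,1,0),axis=1))
o=C.mean(0);ax=(C[0]+C[1]-C[2]-C[3])[:2];yaw=np.arctan2(ax[1],ax[0]);print('clamp',o,np.degrees(yaw))
R=np.array([[np.cos(yaw),-np.sin(yaw)],[np.sin(yaw),np.cos(yaw)]])
W=lambda x,y,z:np.r_[R@[x,y]+o[:2],z]
eye=W(-.015,.058,.129);seat=W(.065,0,.026);hd=W(.065,0,.156)
print('eye',eye,'seat',seat)
for n,s in(('T',T),('S',S)):
    for k,p in(('eye+15',eye+[0,0,.015]),('handle',hd),('seat',seat),('hub',W(-.11+.04,.058,.072))):print(n,k,proj(s,p).round(1))
print('screw px',cr(124,275),sc(642,121),tri(T,cr(124,275),S,sc(642,121)))
for z in(.140,.145,.15):print(plane(T,cr(124,275),z),plane(S,sc(642,121),z))
print('handle px',cr(205,132),sc(515,95))
# spout
print('spout tip', [plane(T,cr(325,150),z).round(4) for z in(.07,.09,.1)])
```

```text
[[0.7245, 0.0118, 0.018], [0.7229, -0.095, 0.018], [0.3869, -0.1035, 0.018], [0.3844, 0.0029, 0.018]] [0.34023119 0.10684088 0.33602345 0.10638489]
clamp [ 0.55468976 -0.04594996  0.018     ] 1.4697912365282755
eye [0.538207  0.0116462 0.129    ] seat [ 0.61966837 -0.04428272  0.026     ]
T eye+15 [305.4 223.1]
T handle [329.5 187. ]
T seat [328.8 195.6]
T hub [306.9 248.8]
S eye+15 [322.3 241.3]
S handle [271.8 233.6]
S seat [276.2 272.4]
S hub [344.2 252.7]
screw px (305.02857142857147, 223.17142857142858) (322.7983384871002, 240.64529468777405) (array([0.53763568, 0.01244139, 0.14645746]), np.float64(9.613374216470507e-05))
[0.53835395 0.01259253 0.14      ] [0.53491175 0.00789224 0.14      ]
[0.53782838 0.01245414 0.145     ] [0.53699165 0.01143792 0.145     ]
[0.53730281 0.01231575 0.15      ] [0.53907155 0.01498359 0.15      ]
handle px (328.1714285714286, 182.31428571428572) (264.1838556329903, 228.64547930031847)
spout tip [array([ 0.6324, -0.1258,  0.07  ]), array([ 0.6291, -0.1244,  0.09  ]), array([ 0.6274, -0.1236,  0.1   ])]
```

The crop confirms it: the dark overhead-handle pot sits between the jaws, the brass screw head is on the left of the clamp, and the tray is empty. The clamp frame fits to 1–2 mm, and the screw is at (0.538, 0.012), z about 0.146. I'll move above the screw with the gripper shut.

>>> apply_moves(
  moves=[
    [[0.34, -0.98, 0, -0.44], [0.34, -0.98, 0, -0.44], [0.34, -0.98, 0, -0.44], [0.34, -0.98, 0, -0.44], [0.34, -0.98, 0, -0.44], [0.34, -0.98, 0, -0.44], [0.34, -0.98, 0, -0.44], [0.34, -0.98, 0, -0.44], [0.34, -0.98, 0, -0.44], [0.34, -0.98, 0, -0.44], [0.34, -0.98, 0, -0.44], [0.34, -0.98, 0, -0.44], [0.34, -0.98, 0, -0.44], [0.34, -0.98, 0, -0.44], [0.34, -0.98, 0, -0.44], [0.34, -0.98, 0, -0.44], [0.34, -0.98, 0, -0.44], [0.34, -0.98, 0, -0.44], [0.34, -0.98, 0, -0.44], [0.34, -0.98, 0, -0.44]],
  ],
  gripper=0,
  newtons=40,
)

```text
clock: 2.6
ee_pos: [0.4902, 0.159, 0.2313]
ee_rot: [0.576, 0.818, 0.0, 0.0]
wrist_force: [-0.9, -0.6, -0.6]
width: -0.004
finger_force: 0.0
```

>>> apply_moves(
  moves=[
    [[0.34, -0.98, 0, -0.44], [0.34, -0.98, 0, -0.44], [0.34, -0.98, 0, -0.44], [0.34, -0.98, 0, -0.44], [0.34, -0.98, 0, -0.44], [0.32, -0.98, 0, -0.44], [0, 0, 0, 0], [0, 0, 0, 0], [0, 0, 0, 0], [0, 0, 0, 0]],
  ],
)

```text
clock: 3.85
ee_pos: [0.5401, 0.0144, 0.2313]
ee_rot: [0.665, 0.747, 0.0, -0.0]
wrist_force: [-0.2, -0.1, -1.3]
width: 0.002
finger_force: 0.0
```

Run:
```python
from h import *
s=grab('wrist','w1');st=state()
print(st['clock'],st['ee_pos'],st['ee_rot'],st['wrist_force'],st['width'],st['joints'])
print(proj(s,[.538,.012,.146]),proj(s,[.62,-.044,.156]),proj(s,[.62,-.044,.1]))
```

```text
3.9 [0.54018227 0.01423262 0.23130615] [ 6.64634013e-01  7.47169075e-01  4.10806771e-05 -3.99937771e-05] [ 0.13485895 -0.05318266 -0.58440455] 0.0009881335906615125 [-0.35755609  0.39035396  0.3096423   2.03676025 -0.17321473  0.73882545
  0.17552471]
[319.04778087 250.86638084] [433.09837224 349.25698197] [413.44439818 308.83312194]
```

View pics/w1.png

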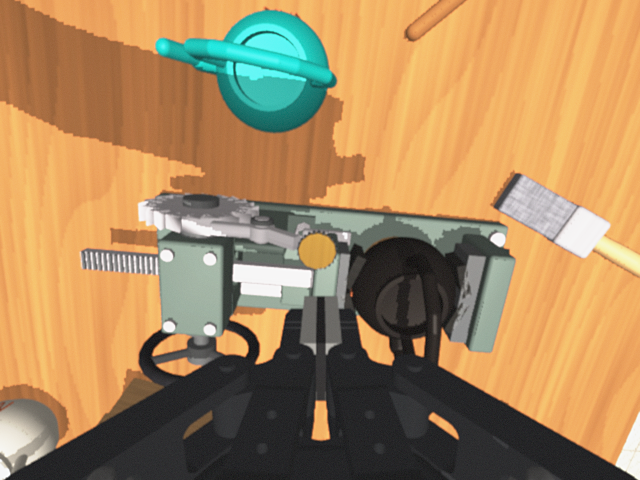

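The wrist view puts the screw head at (318,250), against a prediction of (319,251), so the position holds. Next I descend to just above the tallest possible head.

>>> apply_moves(
  moves=[
    [[-0.08, -0.08, -0.7, 0], [0, 0, -0.7, 0], [0, 0, -0.7, 0], [0, 0, -0.6, 0], [0, 0, -0.36, 0], [0, 0, 0, 0], [0, 0, 0, 0], [0, 0, 0, 0], [0, 0, 0, 0]],
  ],
)

```text
clock: 5.03
ee_pos: [0.5384, 0.0117, 0.1551]
ee_rot: [0.665, 0.747, 0.0, 0.0]
wrist_force: [0.5, 0.2, 0.6]
width: -0.003
finger_force: 0.0
```

>>> apply_moves(
  moves=[
    [[0, 0, -0.04, 0], [0, 0, -0.04, 0], [0, 0, -0.04, 0], [0, 0, 0, 0]],
  ],
)

```text
clock: 5.52
ee_pos: [0.5382, 0.0117, 0.1516]
ee_rot: [0.665, 0.747, -0.0, -0.0]
wrist_force: [-0.1, 0.2, 0.1]
width: -0.001
finger_force: 0.0
```

>>> apply_moves(
  moves=[
    [[0, 0, -0.04, 0], [0, 0, -0.04, 0], [0, 0, 0, 0]],
  ],
)

```text
clock: 5.9
ee_pos: [0.5383, 0.0117, 0.1497]
ee_rot: [0.665, 0.747, -0.0, -0.0]
wrist_force: [-0.3, -0.1, 0.3]
width: -0.005
finger_force: 0.0
```

>>> apply_moves(
  moves=[
    [[0, 0, -0.04, 0], [0, 0, 0, 0]],
  ],
)

```text
clock: 6.15
ee_pos: [0.5383, 0.0117, 0.1487]
ee_rot: [0.665, 0.747, -0.0, -0.0]
wrist_force: [0.5, -0.3, 0.3]
width: -0.0
finger_force: 0.0
```

>>> apply_moves(
  moves=[
    [[0, 0, -0.04, 0], [0, 0, 0, 0]],
  ],
)

```text
clock: 6.4
ee_pos: [0.5385, 0.0117, 0.1479]
ee_rot: [0.665, 0.747, 0.0, 0.0]
wrist_force: [0.2, 0.5, 3.2]
width: -0.001
finger_force: 1.4
```

>>> apply_moves(
  moves=[
    [[0, 0, -0.04, 0], [0, 0, 0, 0]],
  ],
)

```text
clock: 6.65
ee_pos: [0.539, 0.0117, 0.1472]
ee_rot: [0.665, 0.747, 0.001, 0.001]
wrist_force: [0.4, -0.1, 4.7]
width: 0.003
finger_force: 2.6
```

Contact came at z about 0.148. Slip should be near 0.1445, so I continue in small steps.

>>> apply_moves(
  moves=[
    [[0, 0, -0.04, 0], [0, 0, 0, 0]],
  ],
)

```text
clock: 6.9
ee_pos: [0.5395, 0.0117, 0.1465]
ee_rot: [0.665, 0.747, 0.001, 0.001]
wrist_force: [1.7, 1.0, 7.4]
width: -0.003
finger_force: 3.5
```

>>> apply_moves(
  moves=[
    [[0, 0, -0.04, 0], [0, 0, 0, 0]],
  ],
)

```text
clock: 7.15
ee_pos: [0.54, 0.0117, 0.1458]
ee_rot: [0.665, 0.747, 0.001, 0.001]
wrist_force: [2.0, -0.3, 10.7]
width: 0.001
finger_force: 4.5
```

>>> apply_moves(
  moves=[
    [[0, 0, -0.03, 0], [0, 0, 0, 0]],
  ],
)

```text
clock: 7.4
ee_pos: [0.5407, 0.0117, 0.145]
ee_rot: [0.665, 0.747, 0.002, 0.002]
wrist_force: [4.2, 0.2, 4.6]
width: -0.001
finger_force: 2.7
```

It slipped out of the tooth. I'll go a touch deeper for margin and watch the force.

>>> apply_moves(
  moves=[
    [[0, 0, -0.01, 0], [0, 0, 0, 0], [0, 0, 0, 0]],
  ],
)

```text
clock: 7.78
ee_pos: [0.5403, 0.0117, 0.1447]
ee_rot: [0.665, 0.747, 0.001, 0.001]
wrist_force: [3.0, 0.1, 8.1]
width: -0.002
finger_force: 4.0
```

Run:
```python
from h import *
s=grab('scene','s1');a=load('scene0')['frame'];st=state();print(st['wrist_force'],st['ee_pos'])
s2=grab('top','t1')
A=cv2.resize(s2['frame'][145:315,270:385,::-1],None,fx=3.5,fy=3.5);B=cv2.resize(s['frame'][185:325,215:395,::-1],(390,303))
C=np.zeros((595,800,3),np.uint8);C[:595,:A.shape[1]]=A;C[:303,408:798]=B;cv2.imwrite('pics/crop2.png',C)
```

```text
[3.80710224 0.14226582 7.59400793] [0.54028721 0.01170931 0.1446739 ]
```

View pics/crop2.png

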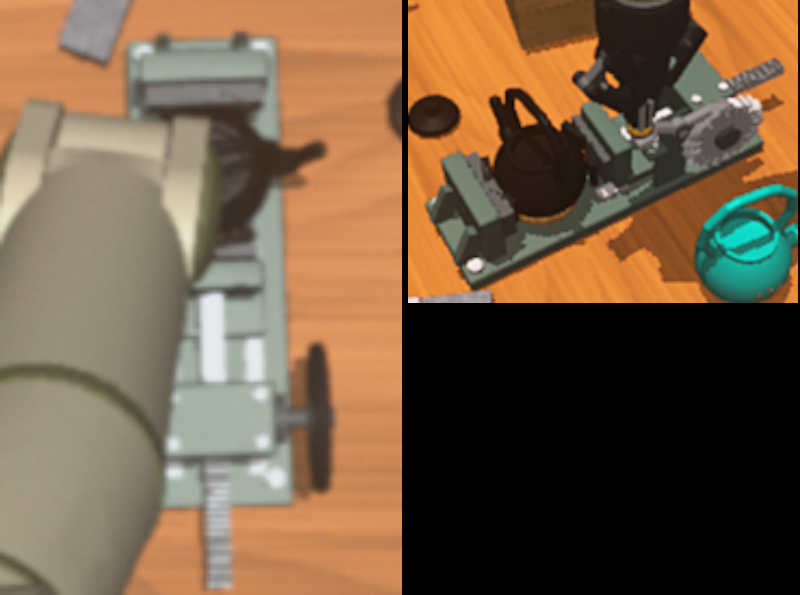

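The rack tip has moved from crop row 578 to 588, about 6 mm, so the jaw is running back. I hold the screw here.

>>> apply_moves(
  moves=[
    [[0, 0, 0, 0], [0, 0, 0, 0], [0, 0, 0, 0], [0, 0, 0, 0], [0, 0, 0, 0], [0, 0, 0, 0], [0, 0, 0, 0], [0, 0, 0, 0], [0, 0, 0, 0], [0, 0, 0, 0], [0, 0, 0, 0], [0, 0, 0, 0], [0, 0, 0, 0], [0, 0, 0, 0], [0, 0, 0, 0], [0, 0, 0, 0], [0, 0, 0, 0], [0, 0, 0, 0], [0, 0, 0, 0], [0, 0, 0, 0]],
  ],
)

```text
clock: 10.38
ee_pos: [0.5399, 0.0117, 0.1444]
ee_rot: [0.665, 0.747, 0.001, 0.001]
wrist_force: [3.2, -0.3, 8.9]
width: -0.001
finger_force: 4.3
```

Run:
```python
from h import *
R={}
def tip(s):
    h=cv2.cvtColor(s['frame'],cv2.COLOR_RGB2HSV)[290:330,322:342]
    m=(h[...,1]<70)&(h[...,2]>60);y,x=np.nonzero(m);return y.max()+290 if len(y) else None
for f in('top0','t1'):print(f,tip(load(f)))
for i in range(3):
    s=grab('top',f't2{i}');print(state()['clock'],tip(s),np.abs(s['frame'].astype(int)-load('t1')['frame'])[150:320,320:345].sum(),state()['wrist_force'][2])
```

```text
top0 310
t1 312
10.425 322 129747 8.380555661272588
10.475 323 128770 8.27860467729154
10.525 323 127669 7.48263693033885
```

>>> apply_moves(
  moves=[
    [[0, 0, 0, 0], [0, 0, 0, 0], [0, 0, 0, 0], [0, 0, 0, 0], [0, 0, 0, 0], [0, 0, 0, 0], [0, 0, 0, 0], [0, 0, 0, 0], [0, 0, 0, 0], [0, 0, 0, 0]],
  ],
)

```text
clock: 11.78
ee_pos: [0.5399, 0.0117, 0.1444]
ee_rot: [0.665, 0.747, 0.001, 0.001]
wrist_force: [5.5, 0.2, 5.6]
width: 0.004
finger_force: 3.0
```

Run:
```python
from h import *
s=grab('top','t3');print(state()['clock'],np.abs(s['frame'].astype(int)-load('t22')['frame'])[150:320,320:345].sum(),np.abs(load('t20')['frame'].astype(int)-load('t22')['frame'])[150:320,320:345].sum())
def tip(s):
    h=cv2.cvtColor(s['frame'],cv2.COLOR_RGB2HSV)[290:330,322:342]
    m=(h[...,1]<70)&(h[...,2]>60);y,x=np.nonzero(m);return y.max()+290
a,b=tip(load('top0')),tip(s);print(a,b)
for z in(.05,.06):print(plane(s,(331,a),z)-plane(s,(331,b),z))
```

```text
11.825 98646 50014
310 326
[ 0.03866165 -0.00025152  0.        ]
[ 0.03838624 -0.00024973  0.        ]
```

The rack tip has travelled 38.5 mm, which is the full stroke. I hold one more second, lift off, and move to a viewing spot near the pot handle with the gripper opening.

>>> apply_moves(
  moves=[
    [[0, 0, 0, 0], [0, 0, 0, 0], [0, 0, 0, 0], [0, 0, 0, 0], [0, 0, 0, 0], [0, 0, 0, 0], [0, 0, 0, 0], [0, 0, 0, 0], [0, 0, 0.5, 0], [0, 0, 1, 0], [0, 0, 1, 0], [0, 0, 1, 0], [0, 0, 0.6, 0], [0.8, -1, 0, 0], [0.8, -1, 0, 0], [0.8, -1, 0, 0], [0.8, -1, 0, 0], [0, 0, 0, 0], [0, 0, 0, 0], [0, 0, 0, 0]],
  ],
)

```text
clock: 14.32
ee_pos: [0.6176, -0.0872, 0.2462]
ee_rot: [0.665, 0.747, -0.0, -0.001]
wrist_force: [0.1, -0.8, -0.5]
width: -0.001
finger_force: 0.0
```

>>> apply_moves(
  moves=[
    [[0, 0, 0, 0], [0, 0, 0, 0], [0, 0, 0, 0]],
  ],
  gripper=0.8,
)

```text
clock: 14.7
ee_pos: [0.6182, -0.0881, 0.2464]
ee_rot: [0.665, 0.747, 0.0, 0.0]
wrist_force: [0.2, 0.8, 0.3]
width: 0.641
finger_force: 0.0
```

Run:
```python
from h import *
s=grab('wrist','w2');st=state();t=grab('top','t4')
print(st['clock'],st['ee_pos'],st['ee_rot'],st['wrist_force'],st['width'])
def P(x,y,z):return proj(s,[x,y,z]).round(1)
print(P(.6195,-.0443,.156),P(.6195,-.0443,.098))
a=np.radians(96.4)
for d in(-.014,.014):print(P(.6195+d*np.cos(a),-.0443+d*np.sin(a),.156))
```

```text
14.75 [ 0.61824878 -0.08820007  0.24632863] [6.64965489e-01 7.46874085e-01 9.24284159e-06 1.55907585e-05] [ 0.02753963  0.83380365 -0.49513216] 0.7237895191858468
[333.2 177.3] [330.7 165.8]
[332.9 200. ]
[333.5 153.7]
```

View pics/w2.png

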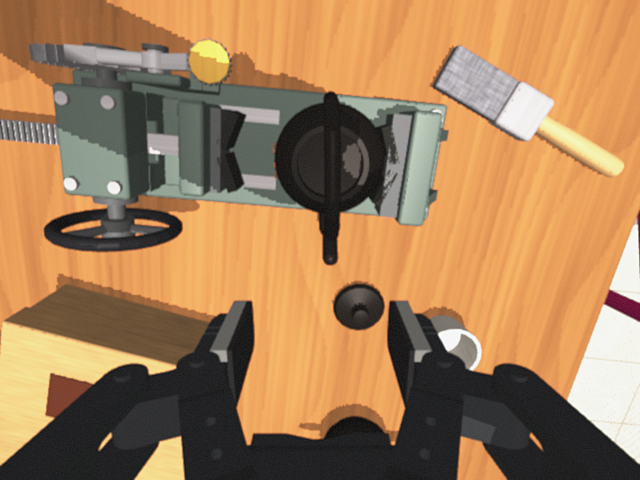

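The wrist view shows the jaw fully back and the pot free. Its handle is a vertical bar at column 333, rows 95–225, in line with the tool and matching the predicted midpoint (333,177). Grasping next.

>>> apply_moves(
  moves=[
    [[0.05, 0.95, 0, 0], [0, 0.9, 0, 0], [0, 0, 0, 0], [0, 0, 0, 0], [0, 0, -0.8, 0], [0, 0, -0.8, 0], [0, 0, -0.8, 0], [0, 0, -0.8, 0], [0, 0, -0.7, 0], [0, 0, -0.45, 0], [0, 0, 0, 0], [0, 0, 0, 0], [0, 0, 0, 0]],
  ],
  gripper=0.6,
)

```text
clock: 16.42
ee_pos: [0.6199, -0.0421, 0.1382]
ee_rot: [0.665, 0.747, 0.0, 0.0]
wrist_force: [0.9, 0.9, -0.2]
width: 0.604
finger_force: 0.0
```

>>> apply_moves(
  moves=[
    [[0, 0, 0, 0], [0, 0, 0, 0], [0, 0, 0, 0], [0, 0, 0, 0], [0, 0, 0, 0], [0, 0, 0, 0]],
  ],
  gripper=0,
  newtons=35,
)

```text
clock: 17.18
ee_pos: [0.6199, -0.0421, 0.1377]
ee_rot: [0.665, 0.747, 0.0, 0.0]
wrist_force: [1.1, 1.3, 2.4]
width: 0.102
finger_force: 34.2
```

Handle gripped (width 0.10, about 9 mm). I lift slightly, ease away from the fixed jaw, then go up.

>>> apply_moves(
  moves=[
    [[0, 0, 0.1, 0], [-0.1, 0, 0.1, 0], [-0.15, 0, 0.1, 0], [-0.15, 0, 0.2, 0], [0, 0, 0.4, 0], [0, 0, 0.6, 0], [0, 0, 0.7, 0], [0, 0, 0.7, 0], [0, 0, 0.7, 0], [0, 0, 0.6, 0], [0, 0, 0.4, 0], [0, 0, 0.2, 0], [0, 0, 0, 0], [0, 0, 0, 0], [0, 0, 0, 0]],
  ],
)

```text
clock: 19.05
ee_pos: [0.6093, -0.0421, 0.257]
ee_rot: [0.665, 0.747, -0.0, -0.0]
wrist_force: [-0.0, 0.7, -3.8]
width: 0.105
finger_force: 34.1
```

Run:
```python
from h import *
s=grab('wrist','w3');st=state();print(st['clock'],st['ee_pos'],st['wrist_force'],st['moment'],st['width'],st['finger_force'])
b=grab('scene','s3')
cv2.imwrite('pics/c3.png',np.hstack([cv2.resize(s['frame'],(400,300)),cv2.resize(b['frame'][100:340,150:470],(400,300))])[...,::-1])
```

```text
19.1 [ 0.60936373 -0.0421033   0.25708242] [ 0.01049611  0.19507913 -3.66429335] [ 0.00397139 -0.05085048 -0.03895668] 0.10209983916080816 34.085052609443665
```

View pics/c3.png

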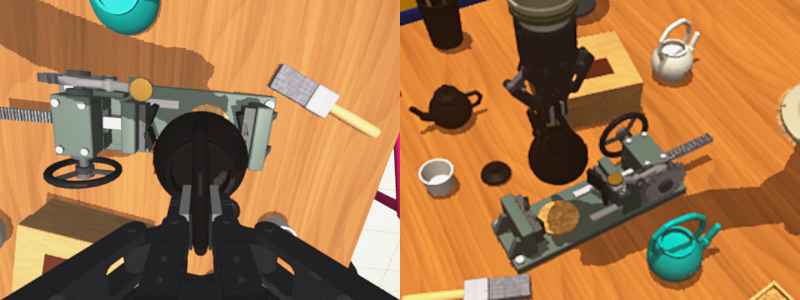

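The pot hangs upright in the gripper, clear of the clamp, weighing about 0.37 kg. I carry it round the turquoise pot to above the tray centre.

>>> apply_moves(
  moves=[
    [[0, 0.3, 0, 0], [0, 0.6, 0, 0], [0, 0.8, 0, 0], [0, 0.8, 0, 0], [0, 0.8, 0, 0], [0, 0.8, 0, 0], [0, 0.8, 0, 0], [0, 0.8, 0, 0], [0, 0.8, 0, 0], [0, 0.8, 0, 0], [-0.3, 0.8, 0, 0], [-0.5, 0.8, 0, 0], [-0.75, 0.75, 0, 0], [-0.75, 0.75, 0, 0], [-0.75, 0.75, 0, 0], [-0.75, 0.75, 0, 0], [-0.7, 0.75, 0, 0], [-0.65, 0.75, 0, 0], [-0.5, 0.7, 0, 0], [-0.3, 0.5, 0, 0]],
  ],
)

```text
clock: 21.65
ee_pos: [0.4596, 0.3242, 0.2576]
ee_rot: [0.665, 0.747, 0.0, -0.0]
wrist_force: [0.3, -0.1, -4.7]
width: 0.1
finger_force: 34.1
```

>>> apply_moves(
  moves=[
    [[-0.2, 0.4, 0, 0], [-0.1, 0.2, 0, 0], [0, 0.1, 0, 0], [0, 0, 0, 0], [0, 0, -0.4, 0], [0, 0, -0.7, 0], [0, 0, -0.8, 0], [0, 0, -0.8, 0], [0, 0, -0.8, 0], [0, 0, -0.7, 0], [0, 0, -0.5, 0], [0, 0, -0.3, 0], [0, 0, 0, 0], [0, 0, 0, 0], [0, 0, 0, 0]],
  ],
)

```text
clock: 23.52
ee_pos: [0.4535, 0.3406, 0.1331]
ee_rot: [0.665, 0.747, 0.0, 0.0]
wrist_force: [0.4, 1.0, -4.4]
width: 0.103
finger_force: 34.1
```

Run:
```python
from h import *
b=grab('scene','s4');t=grab('top','t5');st=state();print(st['clock'],st['ee_pos'],st['wrist_force'],st['width'])
cv2.imwrite('pics/c4.png',np.hstack([cv2.resize(b['frame'][240:480,300:620],(400,300)),cv2.resize(t['frame'][180:360,120:360],(400,300))])[...,::-1])
```

```text
23.625 [0.45339667 0.3405833  0.13294551] [ 0.41009103 -0.70687285 -4.13818302] 0.10498048329526775
```

View pics/c4.png

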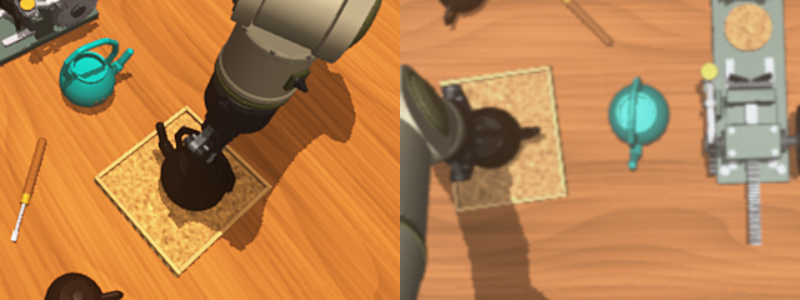

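The pot hangs over the middle of the tray, about 13 mm above the floor. I lower it slowly until it touches.

>>> apply_moves(
  moves=[
    [[0, 0, -0.1, 0], [0, 0, -0.1, 0], [0, 0, -0.1, 0], [0, 0, -0.05, 0], [0, 0, -0.04, 0], [0, 0, 0, 0]],
  ],
)

```text
clock: 24.38
ee_pos: [0.4533, 0.3404, 0.1227]
ee_rot: [0.665, 0.747, -0.0, 0.0]
wrist_force: [0.3, -0.6, -4.2]
width: 0.102
finger_force: 34.1
```

>>> apply_moves(
  moves=[
    [[0, 0, -0.03, 0], [0, 0, -0.03, 0], [0, 0, -0.03, 0], [0, 0, 0, 0]],
  ],
)

```text
clock: 24.88
ee_pos: [0.4533, 0.3404, 0.1205]
ee_rot: [0.665, 0.747, -0.0, 0.0]
wrist_force: [-0.5, 0.6, -3.8]
width: 0.096
finger_force: 34.1
```

>>> apply_moves(
  moves=[
    [[0, 0, -0.02, 0], [0, 0, -0.02, 0], [0, 0, 0, 0]],
  ],
)

```text
clock: 25.25
ee_pos: [0.4536, 0.3406, 0.1197]
ee_rot: [0.665, 0.747, 0.0, 0.0]
wrist_force: [0.2, 0.5, -1.2]
width: 0.098
finger_force: 34.3
```

Touching down. A small step more, then I release and retreat straight up.

>>> apply_moves(
  moves=[
    [[0, 0, -0.015, 0], [0, 0, 0, 0]],
  ],
)

```text
clock: 25.5
ee_pos: [0.4536, 0.3406, 0.1196]
ee_rot: [0.665, 0.747, 0.0, 0.0]
wrist_force: [0.2, 1.0, 5.4]
width: 0.103
finger_force: 34.9
```

>>> apply_moves(
  moves=[
    [[0, 0, 0, 0], [0, 0, 0, 0], [0, 0, 0, 0], [0, 0, 0, 0], [0, 0, 0, 0]],
  ],
  gripper=0.6,
)

```text
clock: 26.12
ee_pos: [0.4533, 0.3404, 0.1191]
ee_rot: [0.665, 0.747, -0.0, 0.0]
wrist_force: [0.1, -0.1, 0.0]
width: 0.604
finger_force: 0.0
```

>>> apply_moves(
  moves=[
    [[0, 0, 0.2, 0], [0, 0, 0.4, 0], [0, 0, 0.7, 0], [0, 0, 0.8, 0], [0, 0, 0.8, 0], [0, 0, 0.8, 0], [0, 0, 0.8, 0], [0, 0.9, 0, 0], [0, 0.9, 0, 0], [0, 0.9, 0, 0], [0, 0.9, 0, 0], [0, 0.9, 0, 0], [0, 0.9, 0, 0], [0, 0, 0, 0], [0, 0, 0, 0], [0, 0, 0, 0], [0, 0, 0, 0]],
  ],
)

```text
clock: 28.25
ee_pos: [0.4536, 0.4747, 0.2319]
ee_rot: [0.665, 0.746, 0.0, 0.0]
wrist_force: [-0.0, 0.2, 0.5]
width: 0.601
finger_force: 0.0
```

Run:
```python
from h import *
b=grab('scene','s5');t=grab('top','t6');st=state();print(st['clock'],st['ee_pos'],st['wrist_force'],st['joint_vel'].round(3))
cv2.imwrite('pics/c5.png',np.hstack([cv2.resize(b['frame'],(400,300)),cv2.resize(t['frame'][180:360,120:360],(400,300))])[...,::-1])
```

```text
28.35 [0.45344367 0.47502118 0.23185804] [ 0.34128651 -0.17284102 -0.67332315] [-0.002  0.003 -0.002 -0.002 -0.001  0.     0.   ]
```

View pics/c5.png

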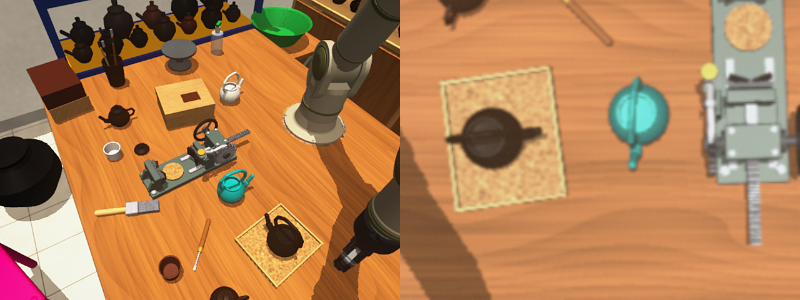

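The pot stands upright in the tray, the bystanders are where they were, and the arm is clear. Handing in.

```bash
python3 -c "
from bench import close_job
print(close_job())"
```

```text
the job is handed in; nothing more can be done
None
```

The job is handed in at about 28 s: I held the pawl lifted (about 11 N at most) while the jaw ran back its full 38.5 mm, then stood the pot upright in the tray, with no sign in the pictures of anything else having moved.

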